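Load the bar-headed die in the press socket and nip it with the outer collar only

TASK

Stand the brass die with the straight bar head fully home in the press socket, its bar in line with the feed guides, and let go of it. Then turn only the outer steel collar clockwise (seen from above) until you feel the clamp shoe nip the die firmly, with about 15 N of clamp force and never more than 30 N, without touching or turning the die in the middle, and let go. Leave the other things where they are.

Things in the scene. Friction and masses are not known exactly. Their poses are not given: they have to be found in the camera images.
- press: Cast iron die press, fixed; place and yaw vary. Origin on the vertical socket axis at table level, z up. Base plate 170 (x) by 150 mm, 30 mm thick. Before and behind the socket block, pairs of steel feed guides, 42 mm long, run along the press's x, up to z = 42 mm. The 72 mm column stands at y = +200 mm, its head swung away (all 290 mm high); nothing is over the socket.
- socket_mouth (a point): Centre of the bore's mouth, 60 mm above the table; axes as the press (x along the feed guides). The bore is round, vertical, 32.4 mm across, 30 mm deep, chamfered 1.5 mm, in an iron block 58 mm square whose flat top is the rim. Any yaw of a die goes in.
- collar (a joint): Angle of the outer collar, rad: 0 at the start (open), grows clockwise seen from above, end at 1.9. It drives the clamp carriage 15 mm per rad and stays where it is left. Turning it on takes 0.4 N m at every angle plus 0.015 N m per newton of clamp force (15 N: 0.625); easing it back takes 0.4 less 0.015 per newton (15 N: 0.175). At rest, friction hides the difference.
- collar_mid (a point): On the collar's axis at mid-height, 74 mm above the table. The collar is a plain steel ring (16-sided) round the socket axis: outside 66 mm across, inside 51 mm across, from 64 to 84 mm above the table; turns with it.
- carriage: Steel slide 34 x 85 x 16 mm, beside the socket block on the column side, 40 to 56 mm above the table; origin: its end by the socket. Driven along the press's -y by the collar; carries the sprung shoe. Where the shoe meets the die is unknown: at 0.15 to 1.1 rad of collar; then the die slides up to 2.4 mm over the bore (2 to 5 N), then the force grows about 42 N per rad. Not handled.
- bar_die: Brass die, 0.4 kg, standing on its shank. Origin: centre of its underside. Shank 30 mm across, 22 mm long; flange 42 mm across, 22 to 28 mm up, rests on the rim when home (origin 22 mm below the rim); above, an upright bar 40 mm long (die's x), 16 mm thick (y), 28 to 72 mm up. Home, the bar stands 26 mm above the collar's top. Its yaw varies; either way round will do.
- round_die: Spare brass die with a round mushroom head, 36 mm across, 70 mm tall; same shank and flange. A bystander; it may stand in either die's place. Origin: centre of its underside.
- ball_half: Red half ball lying flat side down, 64 mm across, 32 mm high; bystander.
- mallet: Walnut mallet lying on its side, head 58 mm by 95 mm, handle 200 mm long towards its -x; bystander. Origin under the head.
- seam_gauge: Flat tin gauge with four teeth, 120 by 38 by 4 mm; bystander.
- oil_tin: Upright oil tin, 60 mm across, 110 mm tall; bystander.
Mind the look-alikes: they are no part of the job. What is shaped like the bar_die but green or pink is not meant.

How it is judged (in metres and radians):
On the way, in this order (a step that is already met when the one before it is completed fails the run):
1. the bar die is home in the socket, in line with the feed guides, let go, with the collar still open (horizontal distance between bar_die and socket_mouth below 0.004 m and z of bar_die in the frame of socket_mouth below -0.0205 m and angle between bar_die's own z axis and vertical below 0.06 rad and angle between the x axis of bar_die and the x axis of press, either way round below 0.14 rad and contact force between the fingers and bar_die below 0.3 N and value of joint collar below 0.12 rad), for 0.2 s.
2. the collar has been turned until the shoe nips the die with 8 to 22 N, the die still in line (contact force between carriage and bar_die between 8 and 22 N and angle between the x axis of bar_die and the x axis of press, either way round below 0.14 rad), for 0.2 s.
At the end, for the whole second after the job is handed in: The bar die stands upright in the socket with its flange on the rim (within 1.5 mm of home, within 4 mm of the axis), its bar within 8 degrees of the feed guides' line (either way round), held by the clamp shoe with 8 to 22 N, the collar at rest and let go (all of step 2 and horizontal distance between bar_die and socket_mouth below 0.004 m and z of bar_die in the frame of socket_mouth below -0.0205 m and angle between bar_die's own z axis and vertical below 0.06 rad and linear speed of bar_die below 0.02 m/s and velocity of joint collar below 0.05 rad/s); the robot touches nothing.
It fails at once if the clamp was over-tightened: more than 30 N on the die (contact force between carriage and bar_die above 30 N).
It fails at once if the die was touched by the fingers while the collar was being turned (value of joint collar above 0.2 rad and contact force between the fingers and bar_die above 1 N).
It fails at once if the die was turned out of line under the clamp (contact force between carriage and bar_die above 2 N and angle between the x axis of bar_die and the x axis of press, either way round above 0.2 rad).
It fails at once if another thing was moved or knocked over (distance of any of round_die, ball_half, mallet, seam_gauge, oil_tin from where it was at the start of the episode above 0.03 m or angle between any of round_die, oil_tin's own z axis and vertical above 0.5 rad).
It also fails if it takes over 70 s, if anything falls off the work surface, if the arm or the gripper's body presses on something with over 40 N, if the wrist force passes 120 N, or if a joint passes its speed limit or range.

ROBOT

A 7-joint arm with a two-finger parallel gripper is mounted at the origin on the work surface. World frame = base frame: x ahead of the robot, y to its left, z up, the work surface at z = 0. Lengths are in mm, angles in rad, forces in N, time in s.
With the tool pointing down it reaches from about 400 to 875 mm from the base axis. Payload 4.4 kg.
Tool frame: the origin (TCP) lies on the centre line of the jaws, within the pads' length; the fingertips stand 25 mm ahead of it and the grasp point (between the pads) lies 6 mm ahead of it (ctrl.finger_overhang is the distance from the TCP to the fingertips, in mm); z points along the fingers, y is the line along which they close (so a half turn about z gives the same grasp; the last joint's range is limited). The gripper opens to 85 mm and grips with 20 to 120 N. Pads are 22 mm wide; open, the fingers measure 114 mm over their backs; the gripper's body (76 mm by 85 mm) begins 54 mm behind the grasp point. The pads swing forward as they close: fully open they stand 13 mm farther back than shut.
Start: joints at [1.064, 0.628, 0.038, 1.517, -0.027, 0.996, -0.02], TCP at [277.358, -587.869, 256.313] pointing down, gripper open.
Joint ranges: [-3.06, 3.06], [-0.37, 2.12], [-1.25, 1.32], [0.18, 2.47], [-1.1, 4.24], [0.23, 1.98], [-2.94, 2.94]. Speed limits (rad/s): [2.57, 2.57, 3.14, 3.14, 3.14, 3.14, 3.14].

INTERFACE

Orientations are given as [roll, pitch, yaw] about the fixed x, y, z axes, in that order (R = Rz(yaw) Ry(pitch) Rx(roll)).
In Python, from cell import ctrl gives the robot as it stands. The module is installed in compiled form; this text tells all that it offers.
- The arm moves only by the tool play_rows, never from a script. Its argument "targets" is a list of rows, each a list of 5 numbers: the closure, from 0 (fully open) to 1 (shut), then the shift along the tool's x, y, z in cm, then the turn about the tool's z in degrees. In form: [[gripper, dx, dy, dz, spin], ...]. A call has 1 to 10 rows; each row is the pose to reach, as a shift and turn from the pose commanded when the call began, along the tool's axes at that moment; what a row does not reach only later rows make up. A row lasts 1/10 s, in which the tool goes at most 50 mm and 8.59 degrees, less where a joint would pass 70% of its speed; a pose out of reach is approached as far as the arm can. A call with a gripper value outside its range is refused whole. The fingers move at their own pace and stop on an object; the grip force is fixed at half the most. Time passes only in rows, so rows that repeat a pose let the fingers close. It gives the time, the measured TCP pose, the force, the opening and the grip force at its end, in the units of the state.
- ctrl.read_state(): the state, without advancing time (a new reading comes with each control period).
- ctrl.get_image(name): name is "scene" or "top" or "wrist"; returns (picture, depth): 420x560x3 uint8, red, green, blue; 420x560 float32, mm along the optical axis (not along the pixel's ray), 0 where there is no reading.
- ctrl.calibration(name): a dict with "vfov" (degrees; the focal length in pixels is half the picture's height over the tangent of half this angle, whatever the lens; pixels are square), "cx", "cy" (the principal point, pixels), "extrinsics" (4x4, takes a point from camera to world coordinates); the wrist camera has in their place "mount" (4x4, takes a point from camera to tool coordinates, whose origin is the TCP and whose axes are the flange's). Camera axes: x right, y down, z forward; pixel columns grow to the right and rows downward; lengths in mm; the calibration is good to about 2 mm. The wrist camera is an equidistant fisheye: a pixel r from the principal point sees the ray r / f radians off the axis. A picture is of the moment at which its call begins: read the wrist's pose just before it. calibration takes no time and is no camera call.
- ctrl.finish_job(): hands the job in; it is judged then, once.
Trained networks look in the newest picture that a camera, given by its name, has taken for a name from the list of things; names that differ only in an ending like _2 or _b are one class to them, and where a whole thing is asked for, a point or a joint stands for the part that bears it (a point fixed in the world has none). Each returns a list of dicts, best first, with "confidence" (0 to 1); they miss things now and then, are a little off and sometimes report something else, mostly with a low value. They report only what shows in the picture. A call takes as long as a camera call. They do not tell look-alikes from the thing itself.
- ctrl.search_frame(camera, name): "bbox" ([left, top, right, bottom] in pixels, round what is visible of it).
- ctrl.trace(camera, name): "pixels" (420x560 bool, what is visible of it) and "bbox" ([left, top, right, bottom] in pixels, round what is visible of it).
The state is a dict: "clock": time; "qpos": joint angles; "qd": joint speeds; "tau": joint torques, N m; "eef_pos": TCP position; "tool_rot": TCP orientation; "force": force on the tool from outside, world axes, zero at the start; "torque": the same for the moment, N m; "width": finger opening in mm; "gripper_force": force on a finger pad.
Only numpy, scipy, OpenCV 4.12 (cv2) and the standard library are available. Lean on these libraries where they do the work, as an engineer would, in place of code of your own. Each camera call takes 0.05 s, during which the arm holds its last target. There are 200 camera calls.

## Working session

There is one attempt and no reset: what is moved stays moved. The work goes in short steps, Python scripts to look and compute and a tool call to move; the robot and the scene stay as the last step left them, time stands still between calls to the robot, and variables do not carry over. Pictures are saved under pics/ and viewed, at most 10 in all, crops included, and the job is handed in when it is done.

Besides the shell and the picture viewer there is one more tool, called after "Request:" as name(argument=value, ...) on one line, values as JSON. play_rows: Moves the arm, as the interface text tells. Its arguments: {"type":"object","properties":{"targets":{"type":"array"}},"required":["targets"]}

```bash
mkdir -p pics; cat > h.py <<'E'
import numpy as np, cv2
from cell import ctrl
from scipy.spatial.transform import Rotation as R
def snap(n,fn=None):
    p,d=ctrl.get_image(n)
    if fn: cv2.imwrite('pics/'+fn,p[:,:,::-1])
    return p,d
def cloud(n,d):
    c=ctrl.calibration(n); f=210/np.tan(np.radians(c['vfov'])/2)
    v,u=np.mgrid[0:420,0:560]; x=(u-c['cx'])/f; y=(v-c['cy'])/f
    P=np.stack([x*d,y*d,d,np.ones_like(d)],-1)
    return (P@np.array(c['extrinsics']).T)[...,:3]
E
python3 - <<'E'
from h import *
for n in ('scene','top'):
    p,d=snap(n,n+'0.png'); P=cloud(n,d)
    for t in ('bar_die','press','collar','round_die','carriage','mallet','oil_tin','ball_half','seam_gauge'):
        for r in ctrl.trace(n,t):
            m=r['pixels']&(d>0); Q=P[m]
            if len(Q): print(n,t,round(r['confidence'],2),np.round(r['bbox']),np.median(Q,0).round(),Q[:,2].max().round(),p[m].mean(0).round())
s=ctrl.read_state(); print(s['clock'],s['eef_pos'],s['tool_rot'],s['force'],s['torque'],s['width'])
E
```

```text
scene bar_die 0.96 [224. 178. 246. 208.] [ 498. -212.   46.] 73.0 [ 26. 103.  40.]
scene bar_die 0.69 [244. 154. 258. 179.] [ 401. -156.   44.] 75.0 [162.  89. 104.]
scene bar_die 0.65 [285. 192. 306. 221.] [576. -85.  48.] 74.0 [ 27. 107.  42.]
scene bar_die 0.63 [266. 171. 279. 199.] [ 486. -117.   37.] 74.0 [153. 117.  48.]
scene press 0.74 [319.  47. 530. 216.] [531. 262.  66.] 295.0 [72. 72. 72.]
scene press 0.28 [267. 169. 280. 198.] [ 485. -118.   39.] 74.0 [154. 118.  48.]
scene collar 0.64 [344. 160. 378. 179.] [514.  89.  78.] 86.0 [108. 104. 102.]
scene round_die 0.74 [220. 223. 242. 251.] [ 620. -253.   42.] 71.0 [172. 133.  52.]
scene carriage 0.94 [371. 164. 411. 182.] [515. 185.  55.] 72.0 [133. 132. 134.]
scene mallet 0.72 [ 95. 181. 149. 274.] [ 611. -464.   40.] 60.0 [116.  76.  48.]
scene mallet 0.39 [238. 265. 294. 289.] [ 707. -190.    3.] 7.0 [204. 200. 208.]
scene oil_tin 0.92 [328. 240. 360. 296.] [782. -51.  87.] 113.0 [155. 149. 149.]
scene oil_tin 0.65 [320.  48. 533. 220.] [532. 262.  67.] 295.0 [71. 71. 72.]
scene ball_half 0.55 [175. 185. 199. 203.] [ 43
[... 1054 characters left out ...]
54.] 81.0 [125. 125. 132.]
top carriage 0.39 [150. 227. 187. 263.] [515.  95.  81.] 88.0 [109. 108. 114.]
top mallet 0.73 [410. 187. 459. 308.] [ 577. -466.   40.] 63.0 [112.  83.  64.]
top mallet 0.43 [278. 141. 333. 176.] [ 701. -197.    3.] 9.0 [166. 163. 174.]
top oil_tin 0.77 [218. 106. 250. 146.] [751. -49. 107.] 114.0 [144. 139. 145.]
top ball_half 0.9 [352. 274. 383. 300.] [ 420. -319.   21.] 35.0 [132.  49.  42.]
top seam_gauge 0.84 [280. 141. 332. 176.] [ 701. -195.    3.] 9.0 [164. 160. 170.]
1.0 [ 277.3826533  -587.88839876  256.3416742 ] [ 3.14148767e+00 -7.08587918e-05  4.40797133e-01] [-0.88938564  0.33548591  0.3773511 ] [ 0.06538278 -0.01331092  0.00131071] 85.41006999920705
```

```bash
python3 - <<'E'
from h import *
for n in ('scene','top'):
    p,d=snap(n); P=cloud(n,d)
    def sel(c,r,z0,z1):
        m=(np.hypot(P[...,0]-c[0],P[...,1]-c[1])<r)&(P[...,2]>z0)&(P[...,2]<z1)&(d>0); return P[m]
    Q=sel((478,-118),45,66,90); print(n,'bar',len(Q),cv2.minAreaRect(Q[:,:2].astype(np.float32)),Q.mean(0))
    Q=sel((515,92),50,76,100); print('collar',len(Q),cv2.minAreaRect(Q[:,:2].astype(np.float32)),Q.mean(0),cv2.minEnclosingCircle(Q[:,:2].astype(np.float32)))
    Q=sel((515,92),130,24,36); print('base',len(Q),cv2.minAreaRect(Q[:,:2].astype(np.float32)))
    Q=sel((515,290),80,270,310); print('col',len(Q),Q.mean(0) if len(Q) else 0)
p=cv2.imread('pics/top0.png'); cv2.imwrite('pics/top0c.png',cv2.resize(p[100:340,80:400],None,fx=2.4,fy=2.4))
E
```

```text
scene bar 88 ((475.0113830566406, -115.94438171386719), (16.297306060791016, 40.52256774902344), 64.1068115234375) [ 476.4524195  -115.91573742   71.21988321]
collar 278 ((515.21923828125, 93.57962036132812), (66.61553192138672, 67.47985076904297), 0.7252507209777832) [516.43538298  92.57668918  82.02069265] ((514.2007446289062, 92.70604705810547), 36.09213638305664)
base 2118 ((513.124755859375, 119.19632720947266), (172.1100616455078, 204.19424438476562), 3.660783529281616)
col 199 [510.43090271 362.27406168 281.75811302]
top bar 158 ((470.96270751953125, -117.97740173339844), (15.5756196975708, 40.72193908691406), 62.1373176574707) [ 470.70418254 -117.91710915   70.8484645 ]
collar 387 ((512.0252075195312, 90.18194580078125), (66.37076568603516, 64.69843292236328), 89.27828979492188) [512.09868148  90.98301433  82.48567923] ((512.06201171875, 90.75110626220703), 33.790584564208984)
base 5100 ((510.5120849609375, 117.57907104492188), (169.9108428955078, 204.70364379882812), 3.7744226455688477)
col 0 0
```

View pics/top0c.png

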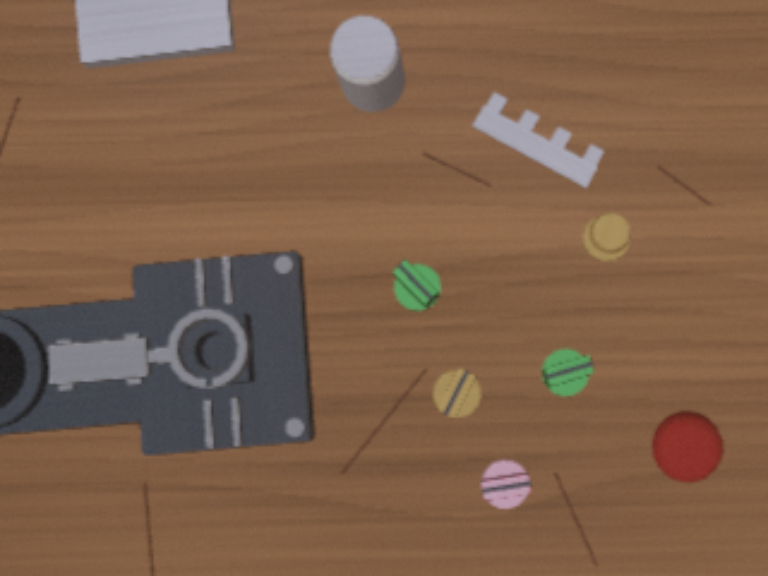

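View pics/scene0.png

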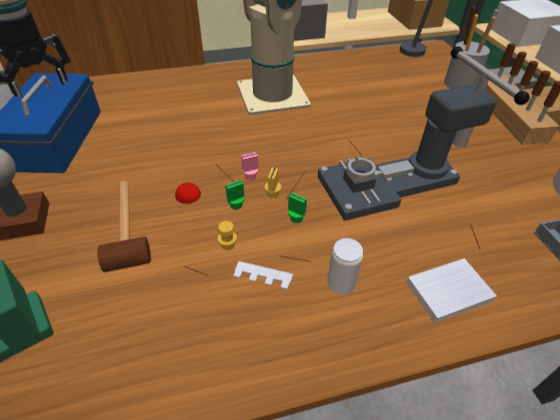

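```bash
cat >> h.py <<'E'
def rel(x,y,z,yawdeg,s=None):
    s=s or ctrl.read_state(); T=R.from_euler('xyz',s['tool_rot'])
    d=T.inv().apply(np.array([x,y,z])-s['eef_pos'])/10
    yaw=np.degrees(s['tool_rot'][2]); sp=-((yawdeg-yaw+180)%360-180)
    print('move cm',d.round(2),'spin',round(sp,2))
E
python3 - <<'E'
from h import *
print(np.round(ctrl.calibration('wrist')['mount'],3),ctrl.calibration('wrist'),ctrl.finger_overhang)
rel(475,-117,250,-27)
E
```

```text
[[  -0.      -0.965   -0.264   66.496]
 [   1.      -0.      -0.       0.228]
 [   0.      -0.264    0.965 -117.754]
 [   0.       0.       0.       1.   ]] {'vfov': 65.70646984690485, 'cx': 284.6969708852253, 'cy': 203.60642837018685, 'mount': array([[-3.04605832e-04, -9.64514859e-01, -2.64028398e-01,
         6.64958118e+01],
       [ 9.99999952e-01, -2.80213201e-04, -1.30046701e-04,
         2.28211178e-01],
       [ 5.14477331e-05, -2.64028425e-01,  9.64514898e-01,
        -1.17754414e+02],
       [ 0.00000000e+00,  0.00000000e+00,  0.00000000e+00,
         1.00000000e+00]])} 25.0
move cm [ 37.96 -34.16   0.63] spin 52.25
```

Request:
play_rows(targets=[[0,38,-34.2,0.6,52],[0,38,-34.2,0.6,52],[0,38,-34.2,0.6,52],[0,38,-34.2,0.6,52],[0,38,-34.2,0.6,52],[0,38,-34.2,0.6,52],[0,38,-34.2,0.6,52],[0,38,-34.2,0.6,52],[0,38,-34.2,0.6,52],[0,38,-34.2,0.6,52]])

```text
clock: 2.1
eef_pos: [471.4, -125.0, 250.8]
tool_rot: [-3.141, -0.001, -0.467]
force: [0.8, -0.1, -0.1]
width: 85.1
gripper_force: 0.0
```

Request:
play_rows(targets=[[0.2,0,0,0,0],[0.2,0,0,0,0],[0.2,0,0,0,0]])

```text
clock: 2.4
eef_pos: [470.2, -128.3, 250.6]
tool_rot: [3.141, -0.0, -0.469]
force: [-0.5, -1.0, 0.1]
width: 68.4
gripper_force: 0.0
```

```bash
cat >> h.py <<'E'
def wcloud(d,s):
    c=ctrl.calibration('wrist'); f=210/np.tan(np.radians(c['vfov'])/2)
    v,u=np.mgrid[0:420,0:560]; a=u-c['cx']; b=v-c['cy']; r=np.hypot(a,b)+1e-9
    t=np.tan(r/f)*d; P=np.stack([a/r*t,b/r*t,d,np.ones_like(d)],-1)@np.array(c['mount']).T
    return R.from_euler('xyz',s['tool_rot']).apply(P[...,:3].reshape(-1,3)).reshape(420,560,3)+s['eef_pos']
def near(P,d,c,r,z0,z1):
    return P[(np.hypot(P[...,0]-c[0],P[...,1]-c[1])<r)&(P[...,2]>z0)&(P[...,2]<z1)&(d>0)]
E
python3 - <<'E'
from h import *
s=ctrl.read_state(); print(s['clock'],s['eef_pos'],s['tool_rot'],s['width'],s['torque'])
p,d=snap('wrist','w1.png'); P=wcloud(d,s)
Q=near(P,d,(475,-117),38,64,90); print(len(Q),cv2.minAreaRect(Q[:,:2].astype(np.float32)),Q.mean(0),Q.std(0))
E
```

```text
2.4 [ 470.24901065 -128.27476647  250.59836138] [ 3.14081595e+00 -3.23269891e-04 -4.68584932e-01] 68.3518739316214 [-0.06449871  0.05377131  0.00764485]
729 ((472.48651123046875, -116.84025573730469), (15.902874946594238, 41.106651306152344), 61.89780044555664) [ 473.54137796 -117.34242627   72.05997042] [10.69628932  6.95129053  1.21889353]
```

View pics/w1.png

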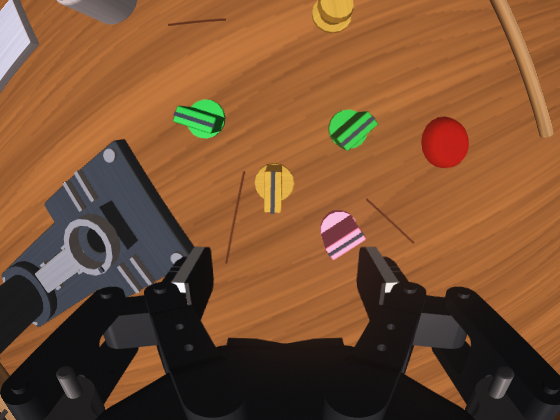

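```bash
python3 - <<'E'
from h import *
rel(472.8,-117,150,-28)
E
```

```text
move cm [-0.29 -1.16 10.06] spin 1.1
```

Request:
play_rows(targets=[[0.35,-0.3,-1.2,5,1.1],[0.35,-0.3,-1.2,8,1.1],[0.35,-0.3,-1.2,10,1.1],[0.35,-0.3,-1.2,10,1.1],[0.35,-0.3,-1.2,10,1.1]])

```text
clock: 2.95
eef_pos: [473.2, -116.4, 150.8]
tool_rot: [3.141, -0.0, -0.489]
force: [-0.5, 0.1, 0.7]
width: 55.5
gripper_force: 0.0
```

```bash
python3 - <<'E'
from h import *
s=ctrl.read_state(); print(s['clock'],s['eef_pos'],s['tool_rot'],s['width'],s['torque'])
p,d=snap('wrist','w2.png'); P=wcloud(d,s)
for z in (62,69):
    Q=near(P,d,(472.8,-117),38,z,90); print(len(Q),cv2.minAreaRect(Q[:,:2].astype(np.float32)),Q.mean(0),Q.std(0))
rel(472.8,-117,74,-28)
E
```

```text
2.95 [ 473.24225852 -116.42508838  150.79434106] [ 3.14108758e+00 -1.14221176e-04 -4.88786436e-01] 55.5058337931437 [-0.00580617  0.00958837  0.00734918]
1546 ((472.6715393066406, -116.70506286621094), (15.898009300231934, 41.33299255371094), 62.168968200683594) [ 474.19628748 -117.58645347   71.91452821] [10.7628679   6.89584113  1.6308238 ]
1484 ((472.73590087890625, -116.5754165649414), (15.892447471618652, 41.306190490722656), 62.61386489868164) [ 473.52772465 -117.22990367   72.19282561] [10.45728309  6.76252189  0.79528486]
move cm [-0.07  0.12  7.74] spin 0.03
```

Request:
play_rows(targets=[[0.35,-0.05,0,4,0],[0.35,-0.05,0,6.5,0],[0.35,-0.05,0,7.6,0],[0.35,-0.05,0,7.6,0],[1,-0.05,0,7.6,0],[1,-0.05,0,7.6,0],[1,-0.05,0,7.6,0],[1,-0.05,0,7.6,0],[1,-0.05,0,7.6,0],[1,-0.05,0,7.6,0]])

```text
clock: 4.0
eef_pos: [473.6, -115.5, 75.7]
tool_rot: [-3.142, -0.002, -0.487]
force: [-0.4, -0.9, 7.1]
width: 14.4
gripper_force: 60.5
```

Request:
play_rows(targets=[[1,0,0,-4,0],[1,0,0,-8,0],[1,0,0,-12,0],[1,0,0,-12,0],[1,0,0,-12,0]])

```text
clock: 4.5
eef_pos: [472.9, -114.2, 194.9]
tool_rot: [-3.141, -0.001, -0.485]
force: [0.5, 0.4, -5.9]
width: 14.8
gripper_force: 60.3
```

```bash
python3 - <<'E'
from h import *
s=ctrl.read_state(); print(s['clock'],s['eef_pos'],s['tool_rot'],s['width'],s['torque'],s['gripper_force'],s['force'])
p,d=snap('wrist','w3.png'); P=wcloud(d,s)
Q=near(P,d,(514,92),55,76,100); print(len(Q),Q.mean(0),cv2.minAreaRect(Q[:,:2].astype(np.float32)))
# die in tool frame
T=R.from_euler('xyz',s['tool_rot']); L=T.inv().apply((P-s['eef_pos']).reshape(-1,3)).reshape(P.shape)
m=(np.hypot(L[...,0],L[...,1])<60)&(L[...,2]>-15)&(d>0)&(d<400)&(p[...,0]>p[...,2]*1.4)&(P[...,2]>100)
v=np.argwhere(m); print(m.sum(), v.min(0) if len(v) else 0, v.max(0) if len(v) else 0)
if m.sum(): print(np.percentile(L[m],[1,50,99],axis=0).round(1))
rel(512.5,91.5,190,3.7)
E
```

```text
4.5 [ 472.94951824 -114.16870757  194.86907505] [-3.14079638e+00 -9.08197627e-04 -4.85363585e-01] 14.78148506367201 [0.06149862 0.04870162 0.05615054] 60.34972786903381 [ 0.47495973  0.42644895 -5.85353247]
1695 [514.22120978  87.93480545  82.60487699] ((513.7030029296875, 91.20339965820312), (67.85214233398438, 66.18133544921875), 80.9520034790039)
5417 [203 231] [323 339]
[[-18.8 -19.3 -12.1]
 [  7.7   1.4   4.4]
 [ 20.2  20.7  51.7]]
move cm [ -6.01 -20.06   0.39] spin -31.51
```

View pics/w3.png

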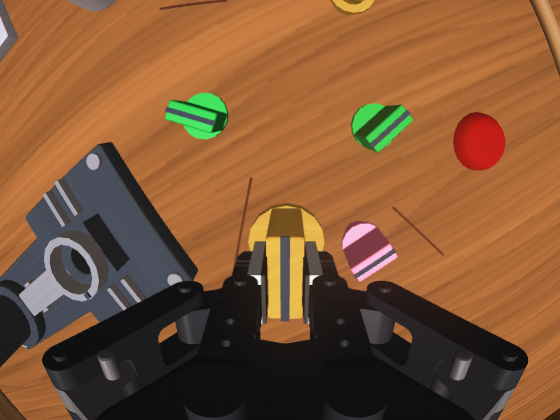

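```bash
python3 - <<'E'
from h import *
rel(450,40,195,3.7)
E
```

```text
move cm [ -9.13 -12.59  -0.11] spin -31.51
```

Request:
play_rows(targets=[[1,-9,-12.5,0,-31.5],[1,-9,-12.5,0,-31.5],[1,-9,-12.5,0,-31.5],[1,-9,-12.5,0,-31.5],[1,-9,-12.5,0,-31.5],[1,-9,-12.5,0,-31.5],[1,-9,-12.5,0,-31.5],[1,-9,-12.5,0,-31.5]])

```text
clock: 5.35
eef_pos: [451.8, 36.4, 194.1]
tool_rot: [3.141, 0.001, 0.06]
force: [-0.1, -0.1, -5.2]
width: 14.8
gripper_force: 60.7
```

```bash
cat > meas.py <<'E'
from h import *
from scipy.optimize import least_squares
s=ctrl.read_state(); print(s['clock'],s['eef_pos'],s['tool_rot'],s['width'])
p,d=snap('wrist','w4.png'); P=wcloud(d,s)
Q=near(P,d,(513,91),42,80,90); xy=Q[:,:2]; print(len(Q),Q.mean(0))
c,r=cv2.minEnclosingCircle(xy.astype(np.float32)); print('enc',c,r)
# annulus fit: outer and inner extremes per angle
def fit(c,f):
    for _ in range(10):
        a=np.arctan2(xy[:,1]-c[1],xy[:,0]-c[0]); rr=np.hypot(*(xy-c).T); B=np.floor(a/np.pi*18)
        E=np.array([xy[B==b][f(rr[B==b])] for b in np.unique(B) if (B==b).sum()>5])
        q=least_squares(lambda t:np.hypot(E[:,0]-t[0],E[:,1]-t[1])-t[2],[*c,30],loss='soft_l1').x; c=q[:2]
    return q,len(E)
print('outer',fit(np.array(c),np.argmax),'inner',fit(np.array(c),np.argmin))
Q=near(P,d,(513,91),120,24,36); print('base',cv2.minAreaRect(Q[:,:2].astype(np.float32)))
for z0,z1,rr in((38,45,110),(50,58,140)):
    Q=near(P,d,(513,91),rr,z0,z1); print(z0,len(Q))
Q=near(P,d,(513,91),105,38,46); Q=Q[(abs(Q[:,0]-513)>32)&(abs(Q[:,1]-92)<35)]
for sx in(-1,1):
  for sy in(-1,1):
    q=Q[(np.sign(Q[:,0]-513)==sx)&(np.sign(Q[:,1]-(92+.065*(Q[:,0]-513)))==sy)]
    if len(q)>10:
        v=cv2.fitLine(q[:,:2].astype(np.float32),cv2.DIST_HUBER,0,.01,.01).ravel(); print(sx,sy,len(q),np.degrees(np.arctan(v[1]/v[0])),v[2:],np.ptp(q[:,:2],axis=0))
T=R.from_euler('xyz',s['tool_rot']); L=T.inv().apply((P-s['eef_pos']).reshape(-1,3)).reshape(P.shape)
m=(abs(L[...,0])<30)&(abs(L[...,1])<9)&(L[...,2]>-2)&(L[...,2]<12)&(d>0)&(p[...,0]>p[...,2]*1.4)
print('die in tool',m.sum(),cv2.minAreaRect(L[m][:,:2].astype(np.float32)),np.percentile(L[m],[1,50,99],axis=0).round(1))
E
python3 meas.py
```

```text
5.35 [451.75886871  36.4335207  194.11949992] [3.14089698e+00 6.76061381e-04 5.99387617e-02] 14.841498651259425
2802 [513.88351675  91.29368089  84.12692772]
enc (513.6808471679688, 91.61294555664062) 33.77677917480469
outer (array([513.67149149,  91.68453213,  33.31146568]), 36) inner (array([513.60817417,  91.40517668,  25.46650488]), 36)
base ((512.37841796875, 112.94087219238281), (170.76426696777344, 192.66107177734375), 3.571071147918701)
38 1682
50 3424
-1 -1 353 4.33309 [453.59167  75.50009] [41.789161    8.43195045]
-1 1 359 4.5201497 [451.9905   99.10715] [41.0529578   8.77756787]
1 -1 361 4.181179 [575.8984   83.58544] [41.53692662  9.0563137 ]
1 1 362 3.879756 [573.9223  107.13289] [41.88139545  9.23865183]
die in tool 2628 ((-0.3932991027832031, 0.6948728561401367), (17.577472686767578, 41.63960647583008), 87.25062561035156) [[-19.8  -7.8  -1. ]
 [  4.7  -0.4   3.6]
 [ 19.9   8.2  11. ]]
```

View pics/w4.png

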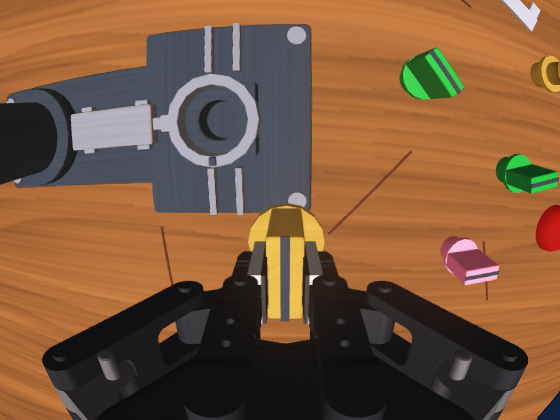

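```bash
python3 - <<'E'
from h import *
rel(513.7,91.5,170,3.9)
E
```

```text
move cm [ 6.51 -5.09  2.42] spin -0.43
```

Request:
play_rows(targets=[[1,3,-2.5,0,-0.4],[1,6.5,-5.1,0,-0.4],[1,6.5,-5.1,1,-0.4],[1,6.5,-5.1,2.4,-0.4],[1,6.5,-5.1,2.4,-0.4],[1,6.5,-5.1,2.4,-0.4],[1,6.5,-5.1,2.4,-0.4]])

```text
clock: 6.1
eef_pos: [513.8, 92.5, 171.0]
tool_rot: [-3.142, -0.001, 0.07]
force: [0.1, -0.0, -3.5]
width: 14.9
gripper_force: 60.4
```

```bash
python3 - <<'E'
from h import *
rel(513.7,91.5,115,3.9); s=ctrl.read_state(); print(s['force'],s['eef_pos'],s['tool_rot'])
E
```

```text
move cm [-0.02  0.1   5.6 ] spin 0.1
[ 0.08681051 -0.04193858 -3.45599662] [513.80151974  92.54999761 171.03283007] [-3.14153772e+00 -1.08653958e-03  6.98054716e-02]
```

Request:
play_rows(targets=[[1,0,0.1,1,0],[1,0,0.1,2,0],[1,0,0.1,3,0],[1,0,0.1,3.5,0],[1,0,0.1,4,0],[1,0,0.1,4.4,0],[1,0,0.1,4.4,0]])

```text
clock: 6.8
eef_pos: [513.2, 91.9, 125.9]
tool_rot: [3.141, 0.001, 0.071]
force: [0.3, -0.1, -4.6]
width: 15.2
gripper_force: 60.4
```

Request:
play_rows(targets=[[1,0,0,0.5,0],[1,0,0,0.9,0],[1,0,0,1.1,0],[1,0,0,1.2,0],[1,0,0,1.2,0]])

```text
clock: 7.3
eef_pos: [513.4, 92.0, 114.3]
tool_rot: [3.142, 0.0, 0.071]
force: [0.4, -0.4, -5.0]
width: 14.8
gripper_force: 60.5
```

Request:
play_rows(targets=[[1,0,0,0.1,0],[1,0,0,0.2,0],[1,0,0,0.2,0],[1,0,0,0.2,0]])

```text
clock: 7.7
eef_pos: [513.8, 91.9, 113.8]
tool_rot: [-3.141, -0.001, 0.071]
force: [-2.9, -0.5, 7.8]
width: 14.6
gripper_force: 62.0
```

Request:
play_rows(targets=[[0.5,0,0,0,0],[0.5,0,0,0,0],[0.3,0,0,0,0],[0.0,0,0,0,0],[0,0,0,-2,0],[0,0,0,-6,0],[0,0,0,-8,0],[0,0,0,-8,0],[0,0,0,-8,0]])

```text
clock: 8.6
eef_pos: [513.4, 92.1, 192.4]
tool_rot: [-3.141, -0.0, 0.071]
force: [-0.4, 0.1, 0.5]
width: 85.3
gripper_force: 0.0
```

```bash
python3 - <<'E'
from h import *
s=ctrl.read_state(); print(s['clock'],s['eef_pos'],s['tool_rot'],s['width'],s['torque'],s['force'],s['qpos'])
p,d=snap('wrist','w5.png'); P=wcloud(d,s)
Q=near(P,d,(513.6,91.5),28,102,125); print(len(Q),cv2.minAreaRect(Q[:,:2].astype(np.float32)),Q.mean(0))
Q=near(P,d,(513,91),42,80,90); print(len(Q),Q.mean(0),cv2.minEnclosingCircle(Q[:,:2].astype(np.float32)))
E
```

```text
8.6 [513.39701631  92.05065677 192.41490299] [-3.14143790e+00 -3.41367303e-04  7.09053838e-02] 85.33453815374921 [-0.00779225 -0.01403019 -0.01032016] [-0.36387126  0.08950136  0.52025232] [-0.31055014  0.53673694  0.11637495  1.94348645 -0.09638564  0.66624576
 -1.634471  ]
1443 ((513.721923828125, 91.15135192871094), (40.74067687988281, 15.417139053344727), 3.6678147315979004) [514.9704144   91.36552157 110.06867051]
2589 [517.37986571  92.20637061  84.01064852] ((513.6647338867188, 91.76155090332031), 33.78935623168945)
```

View pics/w5.png

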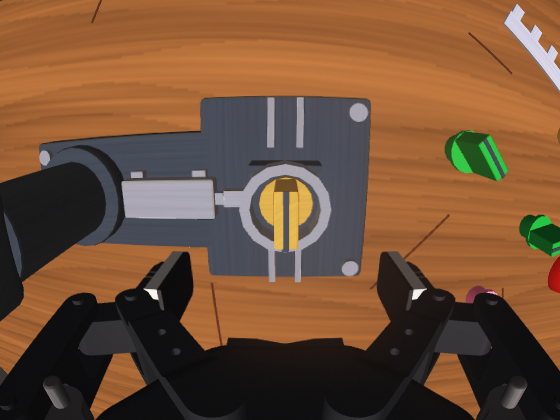

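```bash
python3 - <<'E'
from h import *
s=ctrl.read_state(); p,d=snap('wrist'); P=wcloud(d,s)
T=R.from_euler('xyz',s['tool_rot']); L=T.inv().apply((P-s['eef_pos']).reshape(-1,3)).reshape(P.shape)
m=(abs(L[...,1])>38)&(abs(L[...,1])<62)&(abs(L[...,0])<20)&(d>0)&(L[...,2]<60)
print('tip',m.sum(),np.percentile(L[m],[0,1,50,99,100],axis=0).round(1))
c=np.array([513.6,91.5]); y=np.array([-.066,.998]); x=np.array([.998,.066])
U=(P[...,:2]-c)@x; V=(P[...,:2]-c)@y
for a in range(30,130,8):
    m=(abs(U)<22)&(V>a)&(V<a+8)&(d>0); z=P[...,2][m]
    mm=m&(P[...,2]>50); print(a,np.percentile(z,[50,95,99]).round(1), (U[mm].min().round(),U[mm].max().round()) if mm.any() else '')
rel(513.6,91.5,190,3.8+145); rel(513.6,91.5,92,3.8)
E
```

```text
tip 19728 [[-13.5 -62.  -83. ]
 [-11.2 -61.7 -81.3]
 [  6.8 -38.9 -45.6]
 [ 15.5  61.7   7.9]
 [ 17.8  62.   12.5]]
30 [251.5 271.4 272.4] (np.float64(-14.0), np.float64(17.0))
38 [206.5 247.6 271.4] (np.float64(-13.0), np.float64(17.0))
46 [231.5 270.8 272.7] (np.float64(-13.0), np.float64(13.0))
54 [250.4 271.5 273.3] (np.float64(-17.0), np.float64(17.0))
62 [239.7 269.8 272.1] (np.float64(-17.0), np.float64(17.0))
70 [227.  257.7 264.5] (np.float64(-17.0), np.float64(17.0))
78 [56.  57.2 57.5] (np.float64(-16.0), np.float64(17.0))
86 [55.9 57.2 57.5] (np.float64(-16.0), np.float64(17.0))
94 [55.9 57.2 57.6] (np.float64(-16.0), np.float64(17.0))
102 [55.9 57.2 57.7] (np.float64(-17.0), np.float64(17.0))
110 [55.9 57.1 57.6] (np.float64(-16.0), np.float64(17.0))
118 [55.9 57.1 57.5] (np.float64(-16.0), np.float64(17.0))
126 [55.9 57.1 57.6] (np.float64(-16.0), np.float64(17.0))
move cm [0.09 0.04 0.13] spin -144.74
move cm [0.11 0.04 9.93] spin 0.26
```

Request:
play_rows(targets=[[0,0,0,0,-80],[0,0,0,0,-80],[0,0,0,0,-80],[0,0,0,0,-80],[0,0,0,0,-80],[0,0,0,0,-80],[0,0,0,0,-80],[0,0,0,0,-80],[0,0,0,0,-80],[0,0,0,0,-80]])

```text
clock: 9.7
eef_pos: [512.7, 91.7, 191.0]
tool_rot: [-3.139, 0.0, 1.471]
force: [0.2, -0.8, 1.1]
width: 85.1
gripper_force: 0.0
```

Request:
play_rows(targets=[[0,0,0,0,-64],[0,0,0,0,-64],[0,0,0,0,-64],[0,0,0,0,-64],[0,0,0,0,-64],[0,0,0,0,-64],[0,0,0,0,-64],[0,0,0,0,-64],[0,0,0,0,-64],[0,0,0,0,-64]])

```text
clock: 10.7
eef_pos: [513.0, 91.8, 191.5]
tool_rot: [-3.141, -0.002, 2.582]
force: [0.5, -0.5, -0.0]
width: 85.7
gripper_force: 0.0
```

```bash
python3 - <<'E'
from h import *
s=ctrl.read_state(); print(s['clock'],s['eef_pos'],s['tool_rot'],s['torque'],s['qpos'].round(2) if hasattr(s['qpos'],'round') else s['qpos'])
p,d=snap('wrist'); P=wcloud(d,s)
Q=near(P,d,(513,91),42,80,90); print(len(Q),Q.mean(0),cv2.minEnclosingCircle(Q[:,:2].astype(np.float32)))
c=np.array([513.6,91.5]); y=np.array([-.066,.998]); x=np.array([.998,.066])
U=(P[...,:2]-c)@x; V=(P[...,:2]-c)@y
for a in range(30,90,6):
    m=(abs(U)<5)&(V>a)&(V<a+6)&(d>0); z=P[...,2][m]
    if len(z): print(a,np.percentile(z,[5,50,95]).round(1))
rel(513.6,91.5,84,148)
E
```

```text
10.7 [512.97536416  91.7964251  191.53263284] [-3.14078353e+00 -1.75311348e-03  2.58217839e+00] [ 0.01933133 -0.02298233 -0.00507054] [ 0.17  0.6  -0.61  1.93  0.48  0.76  0.3 ]
2711 [510.54576704  92.552391    84.11304576] ((513.6093139648438, 91.6198501586914), 33.6267204284668)
30 [ 84.  251.7 261.4]
36 [ 53.7 242.7 253.8]
42 [52.9 54.2 54.8]
48 [30.7 53.  55. ]
54 [30.  52.  56.3]
60 [55.  56.3 57.5]
66 [55.2 56.  57.1]
72 [55.1 56.1 57.3]
78 [55.1 56.  57.4]
84 [54.8 56.3 57.3]
move cm [-0.07  0.   10.78] spin -0.04
```

Request:
play_rows(targets=[[0,-0.05,0,4,0],[0,-0.05,0,7,0],[0,-0.05,0,9,0],[0,-0.05,0,10.7,0],[0,-0.05,0,10.7,0],[0,-0.05,0,10.7,0]])

```text
clock: 11.35
eef_pos: [513.9, 92.0, 85.5]
tool_rot: [-3.141, -0.0, 2.584]
force: [0.3, 0.7, 0.2]
width: 85.3
gripper_force: 0.0
```

```bash
python3 - <<'E'
from h import *
s=ctrl.read_state(); print(s['eef_pos'],s['tool_rot'],s['force'],s['torque'])
rel(513.6,91.6,84,148)
E
```

```text
[513.8741442   92.01005157  85.54352091] [-3.14141714e+00 -2.58129776e-04  2.58392217e+00] [0.32210402 0.65837789 0.15876724] [ 0.02353968  0.03428804 -0.00887819]
move cm [ 0.   -0.05  0.15] spin 0.05
```

Good. Close on the collar.

Request:
play_rows(targets=[[1,0,0,0.1,0],[1,0,0,0.1,0],[1,0,0,0.1,0],[1,0,0,0.1,0],[1,0,0,0.1,0],[1,0,0,0.1,0]])

```text
clock: 11.95
eef_pos: [514.5, 91.7, 86.0]
tool_rot: [3.141, 0.002, 2.584]
force: [-1.5, 0.6, 6.2]
width: 64.6
gripper_force: 66.3
```

```bash
cat > st.py <<'E'
from h import *
A=[]
for _ in range(3):
    s=ctrl.read_state(); A.append([*s['torque'],*s['force']])
print(s['clock'],'yaw',np.degrees(s['tool_rot'][2]).round(2),'w',round(s['width'],1),s['gripper_force'],s['eef_pos'].round(1) if hasattr(s['eef_pos'],'round') else s['eef_pos'],np.round(A,3)[-1],'tau7',s['tau'][6])
E
python3 st.py
```

```text
11.95 yaw 148.06 w 64.6 66.33261542127002 [514.5  91.7  86. ] [-0.128  0.383  0.135 -1.497  0.637  6.194] tau7 -0.13017729856073856
```

Request:
play_rows(targets=[[1,0,0,0,1.5],[1,0,0,0,3],[1,0,0,0,4.5],[1,0,0,0,6],[1,0,0,0,7.5]])

```text
clock: 12.45
eef_pos: [514.4, 91.6, 86.0]
tool_rot: [3.141, 0.002, 2.453]
force: [-1.3, -0.9, 6.5]
width: 64.4
gripper_force: 66.3
```

```bash
python3 st.py
```

```text
12.45 yaw 140.57 w 64.4 66.33857807243771 [514.4  91.6  86. ] [-0.24   0.38   0.453 -1.339 -0.892  6.525] tau7 -0.21944747306406498
```

Request:
play_rows(targets=[[1,0,0,0,0.5]])

```text
clock: 12.55
eef_pos: [514.4, 91.6, 85.9]
tool_rot: [3.141, 0.002, 2.445]
force: [-2.1, -0.5, 5.7]
width: 64.8
gripper_force: 66.3
```

```bash
python3 st.py
```

```text
12.55 yaw 140.09 w 64.8 66.29245947741992 [514.4  91.6  85.9] [-0.25   0.323  0.383 -2.07  -0.529  5.68 ] tau7 -0.4124701861292124
```

```bash
cat > av.py <<'E'
from h import *
A=[];Y=[]
for _ in range(8):
    ctrl.get_image('wrist'); s=ctrl.read_state(); A.append([s['torque'][2],s['tau'][6]]);Y.append(np.degrees(s['tool_rot'][2]))
A=np.array(A); print(s['clock'],'yaw',np.mean(Y).round(2),'Tz',A[:,0].round(3),'mean',A.mean(0).round(3),np.round(s['force'],1))
E
python3 av.py
```

```text
12.95 yaw 140.09 Tz [0.239 0.228 0.249 0.236 0.274 0.245 0.237 0.3  ] mean [ 0.251 -0.259] [-2.2 -0.7  6.5]
```

Request:
play_rows(targets=[[1,0,0,0,1.5],[1,0,0,0,3],[1,0,0,0,4.5],[1,0,0,0,6],[1,0,0,0,7.5],[1,0,0,0,9]])

```text
clock: 13.55
eef_pos: [514.3, 91.5, 86.0]
tool_rot: [3.141, 0.002, 2.288]
force: [-2.0, -0.7, 6.0]
width: 64.3
gripper_force: 66.4
```

```bash
python3 st.py
```

```text
13.55 yaw 131.07 w 64.3 66.36160249880959 [514.3  91.5  86. ] [-0.252  0.367  0.388 -1.956 -0.742  5.959] tau7 -0.2237041387706995
```

Request:
play_rows(targets=[[1,0,0,0,1.5],[1,0,0,0,3],[1,0,0,0,4.5],[1,0,0,0,6]])

```text
clock: 13.95
eef_pos: [514.3, 91.5, 85.9]
tool_rot: [3.141, 0.001, 2.183]
force: [-1.8, -1.0, 6.8]
width: 64.4
gripper_force: 66.4
```

```bash
python3 st.py
```

```text
13.95 yaw 125.07 w 64.4 66.37721409102141 [514.3  91.5  85.9] [-0.275  0.435  0.413 -1.777 -1.019  6.795] tau7 -0.22621693555265665
```

Request:
play_rows(targets=[[1,0,0,0,1.5],[1,0,0,0,3],[1,0,0,0,4.5],[1,0,0,0,6]])

```text
clock: 14.35
eef_pos: [514.2, 91.5, 85.9]
tool_rot: [3.141, 0.001, 2.078]
force: [-1.9, -1.6, 6.7]
width: 64.5
gripper_force: 66.4
```

```bash
python3 st.py
```

```text
14.35 yaw 119.08 w 64.5 66.38566499770604 [514.2  91.5  85.9] [-0.282  0.409  0.471 -1.852 -1.588  6.741] tau7 -0.2704447880387306
```

Request:
play_rows(targets=[[1,0,0,0,1.5],[1,0,0,0,3],[1,0,0,0,4.5]])

```text
clock: 14.65
eef_pos: [514.1, 91.5, 85.9]
tool_rot: [3.141, 0.001, 2.0]
force: [-2.1, -1.1, 6.5]
width: 64.7
gripper_force: 66.4
```

```bash
python3 st.py
```

```text
14.65 yaw 114.59 w 64.7 66.40078152898695 [514.1  91.5  85.9] [-0.304  0.45   0.443 -2.102 -1.096  6.488] tau7 -0.2975137811154127
```

Request:
play_rows(targets=[[1,0,0,0,1.5],[1,0,0,0,3],[1,0,0,0,4.5]])

```text
clock: 14.95
eef_pos: [514.1, 91.4, 85.9]
tool_rot: [3.141, 0.001, 1.921]
force: [-1.9, -1.4, 7.3]
width: 64.6
gripper_force: 66.4
```

```bash
python3 st.py
```

```text
14.95 yaw 110.09 w 64.6 66.40897046007922 [514.1  91.4  85.9] [-0.252  0.426  0.525 -1.911 -1.358  7.252] tau7 -0.34594603814184666
```

Request:
play_rows(targets=[[1,0,0,0,1.5],[1,0,0,0,3],[1,0,0,0,4.5]])

```text
clock: 15.25
eef_pos: [514.0, 91.4, 86.0]
tool_rot: [3.141, 0.001, 1.843]
force: [-1.8, -0.6, 7.3]
width: 64.4
gripper_force: 66.4
```

```bash
python3 st.py
```

```text
15.25 yaw 105.61 w 64.4 66.42058307748812 [514.   91.4  86. ] [-0.301  0.443  0.584 -1.842 -0.638  7.272] tau7 -0.39562580175697803
```

Request:
play_rows(targets=[[1,0,0,0,1.5],[1,0,0,0,3]])

```text
clock: 15.45
eef_pos: [514.0, 91.4, 85.9]
tool_rot: [3.141, 0.001, 1.791]
force: [-2.0, -1.5, 7.1]
width: 64.8
gripper_force: 66.4
```

```bash
python3 st.py
```

```text
15.45 yaw 102.62 w 64.8 66.4288711979134 [514.   91.4  85.9] [-0.335  0.505  0.611 -2.03  -1.545  7.139] tau7 -0.42901293374598026
```

Request:
play_rows(targets=[[1,0,0,0,1.5]])

```text
clock: 15.55
eef_pos: [514.0, 91.4, 85.9]
tool_rot: [3.141, 0.001, 1.765]
force: [-2.9, -2.0, 6.6]
width: 64.2
gripper_force: 66.4
```

```bash
python3 st.py
```

```text
15.55 yaw 101.12 w 64.2 66.4331569175556 [514.   91.4  85.9] [-0.359  0.475  0.606 -2.921 -2.013  6.604] tau7 -0.44575972482562065
```

Request:
play_rows(targets=[[1,0,0,0,0],[0.2,0,0,0,0],[0,0,0,0,0],[0,0,0,0,0],[0,0,0,0,0],[0,0,0,-2,0],[0,0,0,-6,0],[0,0,0,-11,0],[0,0,0,-11,0],[0,0,0,-11,0]])

```text
clock: 16.55
eef_pos: [514.5, 91.7, 195.6]
tool_rot: [3.139, 0.0, 1.763]
force: [0.6, 0.2, -0.2]
width: 85.1
gripper_force: 0.0
```

```bash
python3 - <<'E'
from h import *
s=ctrl.read_state(); print(s['clock'],s['eef_pos'],s['tool_rot'],s['width'],s['force'],s['torque'],s['tau'][6])
p,d=snap('wrist','w6.png'); P=wcloud(d,s)
Q=near(P,d,(513.6,91.5),28,102,125); print(len(Q),cv2.minAreaRect(Q[:,:2].astype(np.float32)),Q.mean(0))
Q=near(P,d,(513,91),42,80,90); print(cv2.minEnclosingCircle(Q[:,:2].astype(np.float32)))
E
```

```text
16.55 [514.5313221   91.67699523 195.60306576] [3.13892695e+00 1.68338323e-04 1.76332162e+00] 85.12410810213748 [ 0.60174076  0.19462914 -0.17050694] [ 0.01113894  0.02274177 -0.00430806] 0.018605189980007708
1532 ((513.1766967773438, 90.88616180419922), (40.51892852783203, 16.42558479309082), 3.9112255573272705) [512.97004906  91.87923721 109.71339961]
((513.321533203125, 91.78019714355469), 33.5938835144043)
```

View pics/w6.png

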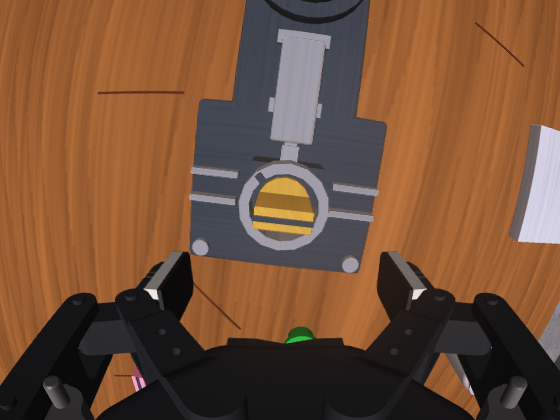

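```bash
python3 -c "
from cell import ctrl
print(ctrl.finish_job())"
```

```text
the job is handed in; nothing more can be done
None
```

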